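Load the burn-in cage and latch its door

TASK

Two of the three look-alike cases on the green mat are empty shells: find the loaded one by its weight, set it down upright on the plate inside the burn-in cage, then push the cage's blue door shut until it snaps home on its catch and stays flush. Leave the two empty cases standing upright on the mat, do not drop a case, do not slam the door or force the cage, and do not disturb the other things on the bench.

Things in the scene. Friction and masses are not known exactly. Their poses are not given: they have to be found in the camera images.
- case_a_center (a point): one of three look-alike closed instrument cases, black with a grey lid, 90 (its x) x 50 (its y) x 55 mm high; this point is its centre, 27.5 mm above its underside; z up. Two of the three are empty (about 0.16 kg), one is loaded (about 0.5 kg), each within a fifth; which one can be told only by weight
- case_b_center (a point): one of three look-alike closed instrument cases, black with a grey lid, 90 (its x) x 50 (its y) x 55 mm high; this point is its centre, 27.5 mm above its underside; z up. Two of the three are empty (about 0.16 kg), one is loaded (about 0.5 kg), each within a fifth; which one can be told only by weight
- case_c_center (a point): one of three look-alike closed instrument cases, black with a grey lid, 90 (its x) x 50 (its y) x 55 mm high; this point is its centre, 27.5 mm above its underside; z up. Two of the three are empty (about 0.16 kg), one is loaded (about 0.5 kg), each within a fifth; which one can be told only by weight
- mat: green bench mat on which the cases stand, fixed, 240 (its x) x 360 (its y) x 3 mm; origin at the centre of its underside
- cage: burn-in cage, fixed to the bench: clear walls in an aluminium frame, 160 deep (its x) x 200 wide (its y) x 90 mm high, open at the top; inside 152 mm clear in x and 192 in y, a weighing plate for a floor (its top 18 mm above the bench, unloaded), 12 mm square posts in the corners; origin at the centre of its underside. Its front (its -x side) is closed by the blue door
- plate (a joint): how far the cage's weighing plate (aluminium with a yellow patch, 148 x 164 mm) has sunk, in m: 0 empty, 1 mm per newton of load (an empty case 1.3 to 1.9 mm, the loaded one 4 to 6 mm), 9 mm at most
- door (a joint): angle of the cage's blue door in rad: 0 shut and flush, grows as its free edge swings out to the cage's -x side, 1.7 at most. Upright panel 190 wide, 12 thick, top 86 mm above the bench, hinged on a vertical axis at the cage's -y front corner; damped (0.2 N m s/rad); a weak spring swings it open again when let go nearly shut and not caught
- catch (a point): sprung steel roller (13 mm) inside the cage's +y front corner, 62 mm above the bench. The pin on the door must ride over it: it resists from about 0.08 rad before shut and takes about 8 to 12 N at the yellow disc; the crest is about 0.04 rad before shut; past it the catch pulls the door home and holds it, and a further push meets a hard stop
- door_push (a point): centre of the outer face of a yellow disc (26 mm across, 4 mm proud of the panel) on the door's outer side: the place to push. 150 mm from the hinge axis, 55 mm above the bench, 16 mm outside the panel's inner face. Moves with the door: its x axis points through the door to the inner side (the way to push), its y axis from hinge to free edge
- door_hinge (a point): point on the door's hinge axis, 55 mm above the bench, in the plane of the panel's inner face; same axes as door_push. At door angle 0 they are the cage's axes; they turn counter-clockwise seen from above as the door opens
- spool: solder spool, white, 48 mm across, 40 high; a bystander, to be left alone; origin at its underside's centre
- screwdriver: red-handled screwdriver, 170 mm, lying; a bystander, to be left alone; origin at its underside's centre or thereabouts
- flux: amber bottle, 44 mm across, 100 high; a bystander, to be left alone; origin at its underside's centre
- tape: yellow tape roll, 90 mm across, 30 high; a bystander, to be left alone; origin at its underside's centre
- jar: clear jar with red cap, 60 mm across, 70 high; a bystander, to be left alone; origin at its underside's centre
- meter: grey analogue multimeter, 150 x 105 x 72 mm; a bystander, to be left alone; origin at its underside's centre
- board: green circuit board, 90 x 120 mm, parts up to 25 mm high; a bystander, to be left alone; origin at its underside's centre
There are look-alikes about, which are no part of the job. What is shaped like the part that bears case_c_center but pink or purple is not meant.

How it is judged:
On the way, in this order (a step that is already met when the one before it is completed fails the run):
1. the loaded case stands upright and released inside the cage (plate sunk over 3 mm) while the door is still open (over 0.3 rad) (value of joint plate above 0.003 m and ((x of case_a_center in the frame of cage between -0.06 and 0.06 m and y of case_a_center in the frame of cage between -0.085 and 0.085 m and z of case_a_center in the frame of cage between 0.034 and 0.049 m and angle between case_a_center's own z axis and vertical below 0.1 rad) or (x of case_b_center in the frame of cage between -0.06 and 0.06 m and y of case_b_center in the frame of cage between -0.085 and 0.085 m and z of case_b_center in the frame of cage between 0.034 and 0.049 m and angle between case_b_center's own z axis and vertical below 0.1 rad) or (x of case_c_center in the frame of cage between -0.06 and 0.06 m and y of case_c_center in the frame of cage between -0.085 and 0.085 m and z of case_c_center in the frame of cage between 0.034 and 0.049 m and angle between case_c_center's own z axis and vertical below 0.1 rad)) and contact force between the fingers and case_a below 0.1 N and contact force between the fingers and case_b below 0.1 N and contact force between the fingers and case_c below 0.1 N and value of joint door above 0.3 rad), for 0.2 s.
2. the door is shut on its catch (under 0.02 rad) (value of joint door below 0.02 rad and velocity of joint door between -0.05 and 0.05 rad/s), for 0.2 s.
At the end, for the whole second after the job is handed in: The loaded case stands upright (within 0.1 rad) on the weighing plate (which it sinks by over 3 mm), its centre inside the walls, released and at rest; the door is shut on its catch (under 0.02 rad, still); both empty cases stand upright and at rest on the mat (all of step 2 and value of joint plate above 0.003 m and (((x of case_a_center in the frame of cage between -0.06 and 0.06 m and y of case_a_center in the frame of cage between -0.085 and 0.085 m and z of case_a_center in the frame of cage between 0.034 and 0.049 m and angle between case_a_center's own z axis and vertical below 0.1 rad) and (x of case_b_center in the frame of mat between -0.12 and 0.12 m and y of case_b_center in the frame of mat between -0.18 and 0.18 m and z of case_b_center in the frame of mat between 0.021 and 0.037 m and angle between case_b_center's own z axis and vertical below 0.1 rad) and (x of case_c_center in the frame of mat between -0.12 and 0.12 m and y of case_c_center in the frame of mat between -0.18 and 0.18 m and z of case_c_center in the frame of mat between 0.021 and 0.037 m and angle between case_c_center's own z axis and vertical below 0.1 rad)) or ((x of case_b_center in the frame of cage between -0.06 and 0.06 m and y of case_b_center in the frame of cage between -0.085 and 0.085 m and z of case_b_center in the frame of cage between 0.034 and 0.049 m and angle between case_b_center's own z axis and vertical below 0.1 rad) and (x of case_a_center in the frame of mat between -0.12 and 0.12 m and y of case_a_center in the frame of mat between -0.18 and 0.18 m and z of case_a_center in the frame of mat between 0.021 and 0.037 m and angle between case_a_center's own z axis and vertical below 0.1 rad) and (x of case_c_center in the frame of mat between -0.12 and 0.12 m and y of case_c_center in the frame of mat between -0.18 and 0.18 m and z of case_c_center in the frame of mat between 0.021 and 0.037 m and angle between case_c_center's own z axis and vertical below 0.1 rad)) or ((x of case_c_center in the frame of cage between -0.06 and 0.06 m and y of case_c_center in the frame of cage between -0.085 and 0.085 m and z of case_c_center in the frame of cage between 0.034 and 0.049 m and angle between case_c_center's own z axis and vertical below 0.1 rad) and (x of case_a_center in the frame of mat between -0.12 and 0.12 m and y of case_a_center in the frame of mat between -0.18 and 0.18 m and z of case_a_center in the frame of mat between 0.021 and 0.037 m and angle between case_a_center's own z axis and vertical below 0.1 rad) and (x of case_b_center in the frame of mat between -0.12 and 0.12 m and y of case_b_center in the frame of mat between -0.18 and 0.18 m and z of case_b_center in the frame of mat between 0.021 and 0.037 m and angle between case_b_center's own z axis and vertical below 0.1 rad))) and contact force between the fingers and case_a below 0.1 N and contact force between the fingers and case_b below 0.1 N and contact force between the fingers and case_c below 0.1 N and linear speed of each of case_a, case_b, case_c below 0.02 m/s); the robot touches nothing.
It fails at once if a case is dropped or thrown (faster than 0.8 m/s out of the fingers) ((linear speed of case_a above 0.8 m/s and contact force between the fingers and case_a below 0.1 N) or (linear speed of case_b above 0.8 m/s and contact force between the fingers and case_b below 0.1 N) or (linear speed of case_c above 0.8 m/s and contact force between the fingers and case_c below 0.1 N)).
It fails at once if the door is slammed: faster than 1.6 rad/s (0.3 m/s at its edge) as it comes to the catch (value of joint door between 0.05 and 0.25 rad and velocity of joint door below -1.6 rad/s).
It fails at once if the robot presses on the cage or its door with more than 45 N (contact force between any of the arm, the fingers and cage above 45 N).
It fails at once if a bystander is moved by more than 40 mm (distance of any of spool, screwdriver, flux, tape, jar, meter, board from where it was at the start of the episode above 0.04 m).
It also fails if it takes over 69 s, if anything falls off the work surface, if the arm or the gripper's body presses on something with over 40 N, if the wrist force passes 120 N, or if a joint passes its speed limit or range.

ROBOT

A 7-joint arm with a two-finger parallel gripper is mounted at the origin on the work surface. World frame = base frame: x ahead of the robot, y to its left, z up, the work surface at z = 0. Lengths are in m, angles in rad, forces in N, time in s.
With the tool pointing down it reaches from about 0.4 to 0.85 m from the base axis. Payload 10.4 kg.
Tool frame: the origin (TCP) lies midway between the tips of the shut fingers; the grasp point (between the pads) lies 19 mm behind it; z points along the fingers, y is the line along which they close (so a half turn about z gives the same grasp; the last joint's range is limited). The gripper opens to 87 mm and grips with 3 to 60 N. Pads are 19 mm wide; open, the fingers measure 117 mm over their backs; the gripper's body (75 mm by 190 mm) begins 51 mm behind the grasp point.
Start: joints at [-1.136, 0.332, -0.065, 1.46, 0.022, 1.35, -0.088], TCP at [0.276, 0.561, 0.223] pointing down, gripper open.
Joint ranges: [-2.6, 2.6], [-0.5, 2.12], [-1.47, 1.34], [0.16, 2.42], [-1.27, 4.41], [0.06, 2.06], [-2.6, 2.6]. Speed limits (rad/s): [2.22, 2.22, 2.79, 2.79, 3.14, 3.14, 3.14].

INTERFACE

Orientations are given as a unit quaternion [x, y, z, w].
In Python, from bench import r gives the robot as it stands.
- The arm moves only by the tool carry_out, never from a script. Its argument "steps" is a list that holds one entry, the list of rows, each a list of 6 numbers: the shift along the tool's x, y, z in cm, then the turn, a rotation vector about the tool's x, y, z in rad. In form: [[[dx, dy, dz, wx, wy, wz], ...]]. A call has 1 to 20 rows; each row is the pose to reach, as a shift and turn from the pose commanded when the call began, along the tool's axes at that moment; what a row does not reach only later rows make up. A row lasts 1/12 s, in which the tool goes at most 41.7 mm and 7.16 degrees, less where a joint would pass 70% of its speed; a pose out of reach is approached as far as the arm can. A call with a gripper value outside its range is refused whole. "hand" is the closure, from -1 (fully open) to 1 (shut), set as the call begins (left out, the last holds). The fingers move at their own pace and stop on an object; "squeeze" is the grip in N (left out, the last holds). Time passes only in rows, so rows that repeat a pose let the fingers close. It gives the time, the measured TCP pose, the force, the opening and the grip force at its end, in the units of the state.
- r.read_state(): the state, without advancing time (a new reading comes with each control period).
- r.camera(name): name is "scene" or "side" or "wrist"; returns the picture (420x560x3 uint8, red, green, blue); there is no depth.
- r.camera_params(name): a dict with "fx", "fy", "cx", "cy" (pixels), "D" ([k1, k2, p1, p2, k3] as OpenCV has them; the pictures are not rectified), "view" (4x4, takes a point from world to camera coordinates). Camera axes: x right, y up, looking along -z (the intrinsics and any distortion apply to the point x, -y, -z); pixel columns grow to the right and rows downward; lengths in m; the calibration is good to about 2 mm. A picture is of the moment at which its call begins: read the wrist's pose just before it. camera_params takes no time and is no camera call; for the wrist camera it gives the pose at the moment of the call.
- r.close_job(): hands the job in; it is judged then, once.
The state is a dict: "time": time; "joint_positions": joint angles; "joint_vel": joint speeds; "joint_torque": joint torques, N m; "ee_pos": TCP position; "eef_rot": TCP orientation; "ft_force": force on the tool from outside, world axes, zero at the start; "torque": the same for the moment, N m; "width": finger opening in m; "grip_force": force on a finger pad.
Only numpy, scipy, OpenCV 4.12 (cv2) and the standard library are available. Lean on these libraries where they do the work, as an engineer would, in place of code of your own. Each camera call takes 0.05 s, during which the arm holds its last target. There are 200 camera calls.

## Working session

There is one attempt and no reset: what is moved stays moved. The work goes in short steps, Python scripts to look and compute and a tool call to move; the robot and the scene stay as the last step left them, time stands still between calls to the robot, and variables do not carry over. Pictures are saved under pics/ and viewed, at most 10 in all, crops included, and the job is handed in when it is done.

Besides the shell and the picture viewer there is one more tool, called after "Request:" as a command line: name --argument value ..., lists and objects as JSON in quotes. carry_out: Moves the arm, as the interface text tells. Its arguments: {"type":"object","properties":{"steps":{"type":"array","items":{"type":"array","items":{"type":"array","items":{"type":"number"}}}},"hand":{"type":"number"},"squeeze":{"type":"number"}},"required":["steps"]}

```bash
mkdir -p pics; cat > h.py <<'E'
import numpy as np, cv2
from bench import r
from scipy.spatial.transform import Rotation as R
def ray(p,uv):
    K=np.array([[p["fx"],0,p["cx"]],[0,p["fy"],p["cy"]],[0,0,1]]);
    n=cv2.undistortPoints(np.array(uv,float).reshape(-1,1,2),K,np.array(p["D"],float)).reshape(-1,2)
    V=np.array(p["view"]);C=V[:3,:3].T
    d=np.c_[n[:,0],-n[:,1],-np.ones(len(n))]@C.T
    return -C@V[:3,3],d
def onz(p,uv,z):
    o,d=ray(p,uv); z=np.broadcast_to(z,len(d)); return o+d*((z-o[2])/d[:,2])[:,None]
def proj(p,X):
    K=np.array([[p["fx"],0,p["cx"]],[0,p["fy"],p["cy"]],[0,0,1]]);V=np.array(p["view"])
    X=np.atleast_2d(X)@V[:3,:3].T+V[:3,3]; X=X*[1,-1,-1]
    return cv2.projectPoints(X,np.zeros(3),np.zeros(3),K,np.array(p["D"],float))[0].reshape(-1,2)
def save(n,f,crop=None,s=1):
    im=r.camera(n)[:,:,::-1]
    if crop: a,b,c,d=crop; im=im[b:d,a:c]
    cv2.imwrite("pics/"+f,cv2.resize(im,None,fx=s,fy=s,interpolation=cv2.INTER_CUBIC))
def rel(target):  # world TCP shift in tool axes, cm
    s=r.read_state(); return R.from_quat(s["eef_rot"]).inv().apply(np.array(target)-s["ee_pos"])*100
E
python3 - <<'E'
from h import *
a=r.camera("scene");b=r.camera("side")
for n,i in(("scene",a),("side",b)):
    cv2.imwrite(f"pics/{n}0.png",cv2.resize(i[:,:,::-1],(800,600),interpolation=cv2.INTER_CUBIC))
    cv2.imwrite(f"{n}0.png",i[:,:,::-1])
s=r.read_state();print({k:np.round(v,3) for k,v in s.items()})
print(np.round(R.from_quat(s["eef_rot"]).as_matrix(),3))
for n in("scene","side","wrist"):
    p=r.camera_params(n);print(n,np.round(ray(p,[[280,210]]),3),p["fx"])
E
```

```text
{'time': np.float64(0.1), 'joint_positions': array([-1.136,  0.333, -0.065,  1.461,  0.022,  1.35 , -0.089]), 'joint_vel': array([ 0.001, -0.003, -0.001, -0.004,  0.   , -0.001, -0.001]), 'joint_torque': array([ 1.0000e-03, -6.2454e+01,  2.4000e-02, -3.9071e+01, -6.1000e-02,
        3.7000e-02,  0.0000e+00]), 'ee_pos': array([0.276, 0.56 , 0.222]), 'eef_rot': array([ 0.227,  0.974, -0.001, -0.   ]), 'ft_force': array([ 0.19 ,  0.322, -0.317]), 'torque': array([ 0.005,  0.009, -0.043]), 'grip_force': np.float64(0.0), 'width': np.float64(0.087)}
[[-0.897  0.442 -0.001]
 [ 0.442  0.897 -0.001]
 [-0.    -0.001 -1.   ]]Traceback (most recent call last):
  File "<stdin>", line 9, in <module>
    return _wrapfunc(a, 'round', decimals=decimals, out=out)
    return _wrapit(obj, method, *args, **kwds)
    conv = _array_converter(obj)
ValueError: setting an array element with a sequence. The requested array has an inhomogeneous shape after 1 dimensions. The detected shape was (2,) + inhomogeneous part.
```

View pics/scene0.png

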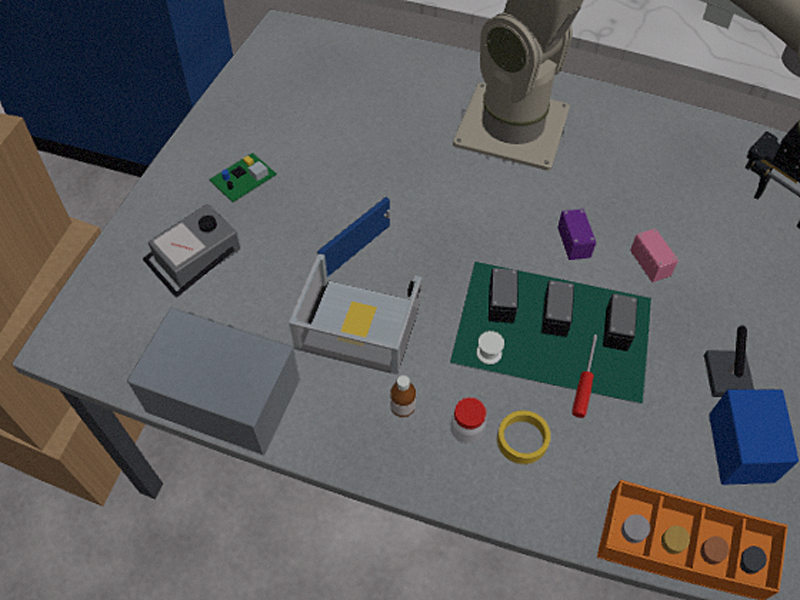

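View pics/side0.png

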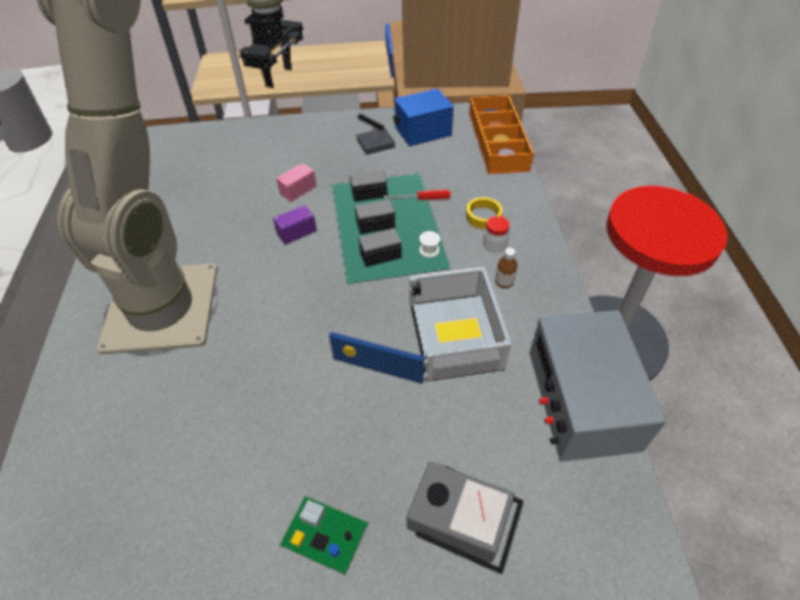

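Scene view: the three black cases with grey lids stand on the green mat at (504,293), (559,305) and (621,319). The purple block (577,233) and pink block (655,255) are decoys off the mat. The cage is at (358,315) with its blue door wide open at (357,235). I'll confirm in one enlarged crop.

```bash
python3 - <<'E'
from h import *
i=cv2.imread("scene0.png")[135:285,200:460]
cv2.imwrite("pics/crop1.png",cv2.resize(i,(780,450),interpolation=cv2.INTER_CUBIC))
for n in("scene","side","wrist"):
    p=r.camera_params(n);o,d=ray(p,[[280,210]]);print(n,np.round(o,3),np.round(d,3),p["fx"])
E
```

```text
scene [1.346 0.179 1.223] [[-0.534 -0.179 -0.827]] 535.1917542023417
side [ 0.477 -0.812  0.944] [[ 0.047  0.634 -0.772]] 389.5695434385325
wrist [0.209 0.595 0.383] [[ 0.246 -0.1   -0.964]] 367.01646938650407
```

View pics/crop1.png

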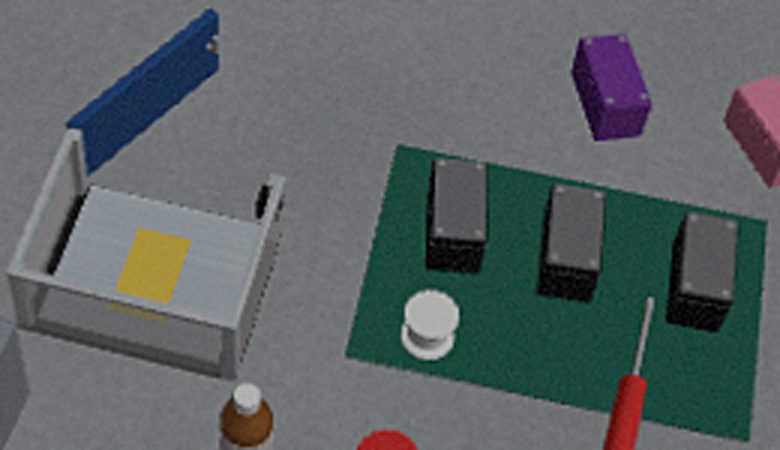

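The crop confirms the three black cases with grey lids on the mat at crop (459,200), (574,225) and (706,255); purple and pink are off the mat.

```bash
python3 - <<'E'
from h import *
p=r.camera_params("scene")
w=lambda uv,z: onz(p,np.array(uv)/3+[200-.33,135-.33],z)
L=[[(436,160),(486,161),(484,240),(428,238)],[(553,186),(605,188),(601,268),(543,264)],[(687,214),(738,219),(730,298),(676,290)]]
for l in L:
    q=w(l,.058);e=q[3]-q[0]+q[2]-q[1];print("case",np.round(q.mean(0),3),np.round(np.degrees(np.arctan2(e[1],e[0])),1),np.round(np.linalg.norm(e)/2,3))
print("mat",np.round(w([(398,145),(768,220),(748,440),(346,356)],.003),3).tolist())
print("cage",np.round(w([(78,132),(281,178),(238,323),(10,270)],.09),3).tolist())
print("door",np.round(w([(70,125),(213,10),(218,16)],.086),3).tolist())
print("spool",np.round(w([(432,314)],.04),3), "driver tip",np.round(w([(650,300),(632,380)],[.01,.025]),3))
E
```

```text
case [0.502 0.101 0.058] 11.6 0.087
case [0.496 0.207 0.058] 8.0 0.087
case [0.487 0.327 0.058] 3.7 0.085
mat [[0.42, 0.026, 0.003], [0.388, 0.384, 0.003], [0.626, 0.402, 0.003], [0.658, 0.046, 0.003]]
cage [[0.567, -0.236, 0.09], [0.555, -0.05, 0.09], [0.706, -0.037, 0.09], [0.721, -0.235, 0.09]]
door [[0.559, -0.248, 0.086], [0.387, -0.173, 0.086], [0.392, -0.166, 0.086]]
spool [[0.615 0.108 0.04 ]] driver tip [[0.518 0.29  0.01 ]
 [0.614 0.289 0.025]]
```

```bash
cat >> h.py <<'E'
def mv(pos,yaw):  # tool pointing down, tool y at yaw (deg); prints the row from now
    s=r.read_state();R0=R.from_quat(s["eef_rot"]);y=np.radians(yaw)
    Y=np.array([np.cos(y),np.sin(y),0]);Z=np.array([0,0,-1.]);T=R.from_matrix(np.c_[np.cross(Y,Z),Y,Z])
    print("row",np.round(R0.inv().apply(np.array(pos)-s["ee_pos"])*100,2),np.round((R0.inv()*T).as_rotvec(),3),"t",np.round(s["time"],1))
E
python3 -c "
from h import *
mv([.50,.21,.24],97)"
```

```text
row [-35.57 -21.53  -1.79] [-0.001 -0.    -0.58 ] t 0.1
```

Request:
carry_out --steps '[[[-18, -10.5, -1.8, 0, 0, -0.29], [-35.6, -21.5, -1.8, 0, 0, -0.58], [-35.6, -21.5, -1.8, 0, 0, -0.58], [-35.6, -21.5, -1.8, 0, 0, -0.58], [-35.6, -21.5, -1.8, 0, 0, -0.58], [-35.6, -21.5, -1.8, 0, 0, -0.58], [-35.6, -21.5, -1.8, 0, 0, -0.58], [-35.6, -21.5, -1.8, 0, 0, -0.58], [-35.6, -21.5, -1.8, 0, 0, -0.58], [-35.6, -21.5, -1.8, 0, 0, -0.58], [-35.6, -21.5, -1.8, 0, 0, -0.58], [-35.6, -21.5, -1.8, 0, 0, -0.58], [-35.6, -21.5, -1.8, 0, 0, -0.58], [-35.6, -21.5, -1.8, 0, 0, -0.58]]]' --hand -1 --squeeze 20

```text
time: 1.27
ee_pos: [0.4997, 0.2118, 0.2403]
eef_rot: [-0.062, 0.998, 0.0, -0.0]
ft_force: [0.7, 0.4, 0.5]
width: 0.0869
grip_force: 0.0
```

```bash
python3 -c "
from h import *
import pickle
p=r.camera_params('wrist');pickle.dump(p,open('w1.pkl','wb'))
i=r.camera('wrist')[:,:,::-1];cv2.imwrite('w1.png',i);cv2.imwrite('pics/w1.png',cv2.resize(i,(800,600),interpolation=cv2.INTER_CUBIC))
s=r.read_state();print(s['ee_pos'],s['ft_force'])"
```

```text
[0.49968422 0.21199428 0.24029963] [-0.679486   -0.12888978  0.72195243]
```

View pics/w1.png

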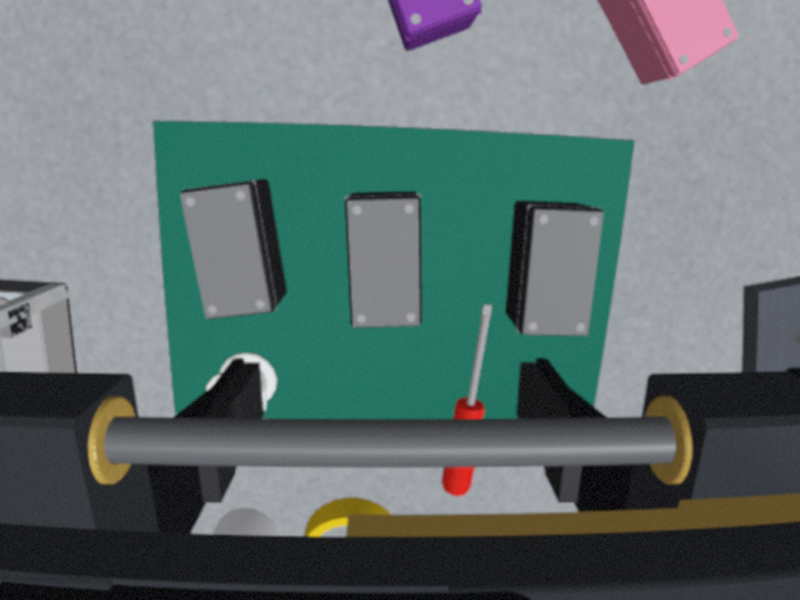

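Wrist view: three lids, centred near (226,250), (385,261) and (561,270); the screwdriver tip at (487,308) lies between the second and third.

```bash
python3 -c "
from h import *
import pickle
p=pickle.load(open('w1.pkl','rb'))
for l in [[(181,190),(248,181),(271,310),(205,318)],[(346,196),(419,196),(421,325),(352,327)],[(531,205),(602,209),(588,334),(523,334)]]:
    q=onz(p,np.array(l)*.7,.058);e=q[3]-q[0]+q[2]-q[1];f=q[1]-q[0]+q[2]-q[3];y=np.degrees(np.arctan2(e[1],e[0]));print(np.round(q.mean(0),3),y,np.linalg.norm(e)/2,np.linalg.norm(f)/2)
    mv([*q.mean(0)[:2],.026],90+y)
print(onz(p,np.array([[487,308]])*.7,.01))
"
```

```text
[0.499 0.103 0.058] 13.05884488440425 0.0876385781696419 0.0461270449444824
row [  1.44 -10.81  21.43] [ 0.    -0.001 -0.103] t 1.3
[0.494 0.209 0.058] 8.723857290532447 0.08835158751396893 0.0474115230100007
row [ 0.63 -0.22 21.43] [ 0.    -0.001 -0.028] t 1.3
[0.485 0.329 0.058] 7.129563937959391 0.08797382518393576 0.04710442227430795
row [1.000e-02 1.174e+01 2.143e+01] [ 0.    -0.001  0.   ] t 1.3
[[0.52851964 0.29360766 0.01      ]]
```

Request:
carry_out --steps '[[[0.6, -0.2, 4, 0, 0, -0.028], [0.6, -0.2, 8, 0, 0, -0.028], [0.6, -0.2, 12, 0, 0, -0.028], [0.6, -0.2, 15, 0, 0, -0.028], [0.6, -0.2, 18, 0, 0, -0.028], [0.6, -0.2, 20, 0, 0, -0.028], [0.6, -0.2, 21.4, 0, 0, -0.028], [0.6, -0.2, 21.4, 0, 0, -0.028], [0.6, -0.2, 21.4, 0, 0, -0.028]]]'

```text
time: 2.07
ee_pos: [0.494, 0.2086, 0.0263]
eef_rot: [-0.076, 0.997, -0.0, -0.001]
ft_force: [-0.7, -0.4, 1.6]
width: 0.0869
grip_force: 0.0
```

Request:
carry_out --steps '[[[0, 0, 0, 0, 0, 0], [0, 0, 0, 0, 0, 0], [0, 0, 0, 0, 0, 0], [0, 0, 0, 0, 0, 0], [0, 0, 0, 0, 0, 0], [0, 0, 0, 0, 0, 0], [0, 0, 0, 0, 0, 0]]]' --hand 1 --squeeze 20

```text
time: 2.65
ee_pos: [0.4949, 0.2077, 0.0267]
eef_rot: [-0.075, 0.997, 0.0, 0.0]
ft_force: [0.0, 0.7, 1.6]
width: 0.05
grip_force: 20.0
```

Request:
carry_out --steps '[[[0, 0, -1, 0, 0, 0], [0, 0, -2, 0, 0, 0], [0, 0, -3, 0, 0, 0], [0, 0, -3, 0, 0, 0], [0, 0, -3, 0, 0, 0], [0, 0, -3, 0, 0, 0], [0, 0, -3, 0, 0, 0], [0, 0, -3, 0, 0, 0]]]'

```text
time: 3.32
ee_pos: [0.4945, 0.2076, 0.0561]
eef_rot: [-0.075, 0.997, -0.0, -0.0]
ft_force: [1.3, 0.2, -4.9]
width: 0.0498
grip_force: 20.0
```

Request:
carry_out --steps '[[[0, 0, 0, 0, 0, 0], [0, 0, 0, 0, 0, 0], [0, 0, 0, 0, 0, 0], [0, 0, 0, 0, 0, 0], [0, 0, 0, 0, 0, 0], [0, 0, 0, 0, 0, 0]]]'

```text
time: 3.82
ee_pos: [0.4948, 0.2078, 0.0565]
eef_rot: [-0.075, 0.997, 0.0, -0.0]
ft_force: [0.8, 0.3, -6.5]
width: 0.0497
grip_force: 20.0
```

```bash
python3 -c "
from h import *
F=[]
for k in range(8):
    r.camera('wrist');F.append(r.read_state()['ft_force'][2])
print(np.round(F,1))
s=r.read_state();print(np.round(s['joint_torque'],2),s['ee_pos'],s['grip_force'])
c=np.array([.634,-.142]);mv([*c,.056],94.5);print(r.read_state()['joint_positions'])
"
```

```text
[-4.4 -5.9 -5.4 -4.9 -6.4 -5.4 -6.1 -5.4]
[-0.000e+00 -5.586e+01  2.360e+00 -3.501e+01  3.000e-02  9.000e-02
 -0.000e+00] [0.49485016 0.20774884 0.05656055] 19.999805653933436
row [ -8.52 -36.66   0.05] [0.    0.    0.072] t 4.2
[-0.59486114  0.2968964   0.12864756  1.88396564 -0.04577892  0.9634473
  1.27535819]
```

Middle case weighs about 5.5 N, so it is the loaded one. Carrying it over the cage.

Request:
carry_out --steps '[[[0, 0, -2, 0, 0, 0], [0, 0, -4, 0, 0, 0], [0, 0, -7, 0, 0, 0], [0, 0, -10, 0, 0, 0], [-1, -2, -12.5, 0, 0, 0.01], [-1.5, -5, -12.5, 0, 0, 0.02], [-2.2, -8, -12.5, 0, 0, 0.03], [-3, -11.5, -12.5, 0, 0, 0.04], [-3.7, -15, -12.5, 0, 0, 0.05], [-4.5, -18.5, -12.5, 0, 0, 0.06], [-5.3, -22, -12.5, 0, 0, 0.07], [-6.1, -25.5, -12.5, 0, 0, 0.07], [-6.8, -29, -12.5, 0, 0, 0.07], [-7.5, -32, -12.5, 0, 0, 0.07], [-8.2, -35, -12.5, 0, 0, 0.07], [-8.5, -36.7, -12.5, 0, 0, 0.07], [-8.5, -36.7, -12.5, 0, 0, 0.07], [-8.5, -36.7, -12.5, 0, 0, 0.07]]]' --squeeze 30

```text
time: 5.72
ee_pos: [0.6335, -0.1437, 0.1809]
eef_rot: [-0.039, 0.999, -0.0, -0.0]
ft_force: [0.3, 1.0, -6.2]
width: 0.0503
grip_force: 30.0
```

```bash
python3 -c "
from h import *
import pickle
p=r.camera_params('wrist');pickle.dump(p,open('w2.pkl','wb'))
i=r.camera('wrist')[:,:,::-1];cv2.imwrite('pics/w2.png',cv2.resize(i,(800,600),interpolation=cv2.INTER_CUBIC))
s=r.read_state();print(s['ee_pos'],s['ft_force'],s['width'],s['joint_positions'])"
```

```text
[ 0.63361963 -0.1420455   0.18106454] [ 0.8010082   1.35292139 -5.13200982] 0.049945640071249985 [-0.1262881   0.42088946  0.37163923  1.46483712 -0.15569911  1.28576722
  1.91047929]
```

View pics/w2.png

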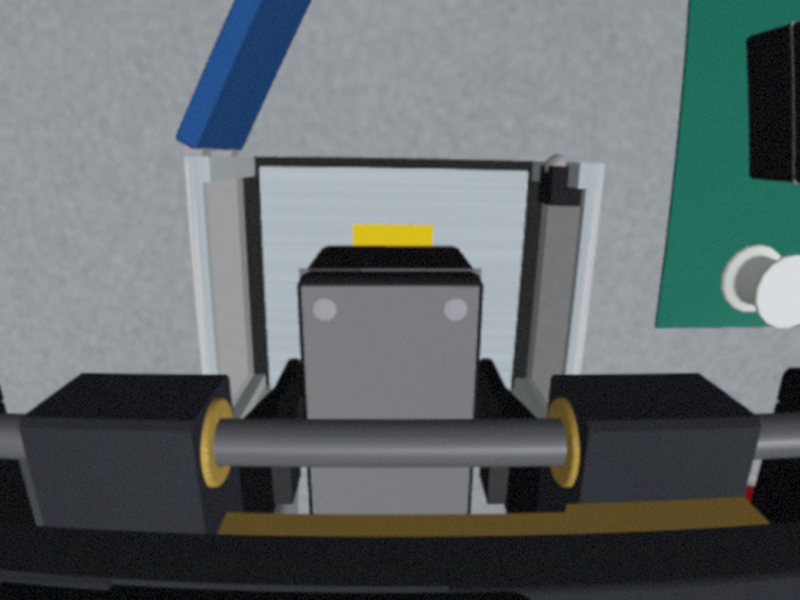

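Wrist view: the case is held level over the cage; front post top outer corners at (187,157) and (603,165), door hinge end at (178,138)–(242,148), and door top upper end leaving the picture at (237,0)–(312,0).

```bash
python3 -c "
from h import *
import pickle
p=pickle.load(open('w2.pkl','rb'))
q=onz(p,np.array([(187,157),(603,165)])*.7,.09);e=q[1]-q[0];y=np.arctan2(-e[0],e[1]);X=np.array([np.cos(y),np.sin(y)])
c=q.mean(0)[:2]+.08*X;print(q,np.linalg.norm(e),np.degrees(y),'cage',c)
d=onz(p,np.array([(178,138),(242,148),(237,0),(312,0)])*.7,.086);print(np.round(d,3))
k=onz(p,np.array([(303,281),(479,281)])*.7,.18+.032);print('lid',k)
mv([*c,.05],90+np.degrees(y));mv([*c,.032],90+np.degrees(y))
"
```

```text
[[ 0.56499151 -0.24387559  0.09      ]
 [ 0.55312432 -0.04691983  0.09      ]] 0.1973129494385368 3.448079501408233 cage [ 0.63891309 -0.14058619]
[[ 0.556 -0.25   0.086]
 [ 0.559 -0.219  0.086]
 [ 0.494 -0.223  0.086]
 [ 0.492 -0.189  0.086]]
lid [[ 0.59087314 -0.16802928  0.212     ]
 [ 0.58733738 -0.12303328  0.212     ]]
row [-0.55  0.09 13.11] [ 0.001 -0.001  0.02 ] t 5.8
row [-0.55  0.09 14.91] [ 0.001 -0.001  0.02 ] t 5.8
```

Request:
carry_out --steps '[[[-0.4, 0.1, 2.5, 0, 0, 0.01], [-0.4, 0.1, 5, 0, 0, 0.01], [-0.4, 0.1, 7.5, 0, 0, 0.01], [-0.4, 0.1, 10, 0, 0, 0.01], [-0.4, 0.1, 12, 0, 0, 0.01], [-0.4, 0.1, 13, 0, 0, 0.01], [-0.4, 0.1, 13.4, 0, 0, 0.01], [-0.4, 0.1, 13.7, 0, 0, 0.01], [-0.4, 0.1, 14, 0, 0, 0.01], [-0.4, 0.1, 14.2, 0, 0, 0.01], [-0.4, 0.1, 14.4, 0, 0, 0.01], [-0.4, 0.1, 14.6, 0, 0, 0.01], [-0.4, 0.1, 14.7, 0, 0, 0.01], [-0.4, 0.1, 14.7, 0, 0, 0.01], [-0.4, 0.1, 14.7, 0, 0, 0.01]]]'

```text
time: 7.02
ee_pos: [0.6386, -0.1409, 0.0354]
eef_rot: [-0.035, 0.999, 0.0, 0.001]
ft_force: [3.2, 1.2, 0.2]
width: 0.0495
grip_force: 30.0
```

Request:
carry_out --steps '[[[0, 0, 0, 0, 0, 0], [0, 0, 0, 0, 0, 0], [0, 0, 0, 0, 0, 0], [0, 0, 0, 0, 0, 0], [0, 0, 0, 0, 0, 0], [0, 0, 0, 0, 0, 0]]]' --hand -0.6

```text
time: 7.52
ee_pos: [0.6376, -0.1411, 0.0345]
eef_rot: [-0.035, 0.999, 0.0, -0.0]
ft_force: [-0.4, 0.1, -0.1]
width: 0.0688
grip_force: 0.0
```

Request:
carry_out --steps '[[[0, 0, -1, 0, 0, 0], [0, 0, -2, 0, 0, 0], [0, 0, -4, 0, 0, 0], [0, 0, -7, 0, 0, 0], [0, 0, -10, 0, 0, 0], [0, 0, -14, 0, 0, 0], [0, 0, -18, 0, 0, 0], [0, 0, -20, 0, 0, 0], [0, 0, -20, 0, 0, 0], [0, 0, -20, 0, 0, 0]]]'

```text
time: 8.35
ee_pos: [0.6384, -0.1414, 0.2372]
eef_rot: [-0.035, 0.999, -0.0, 0.002]
ft_force: [0.1, -0.2, -1.4]
width: 0.0696
grip_force: 0.0
```

```bash
python3 -c "
from h import *
import pickle
p=r.camera_params('wrist');pickle.dump(p,open('w3.pkl','wb'))
i=r.camera('wrist')[:,:,::-1];cv2.imwrite('pics/w3.png',cv2.resize(i,(800,600),interpolation=cv2.INTER_CUBIC))
s=r.read_state();print(s['ee_pos'],s['ft_force'],s['joint_positions'])"
```

```text
[ 0.63766388 -0.1411138   0.2352823 ] [ 0.05798768 -0.56697781 -1.26945126] [-0.13214222  0.39874362  0.3833648   1.38053131 -0.14854441  1.38957302
  1.89143673]
```

View pics/w3.png

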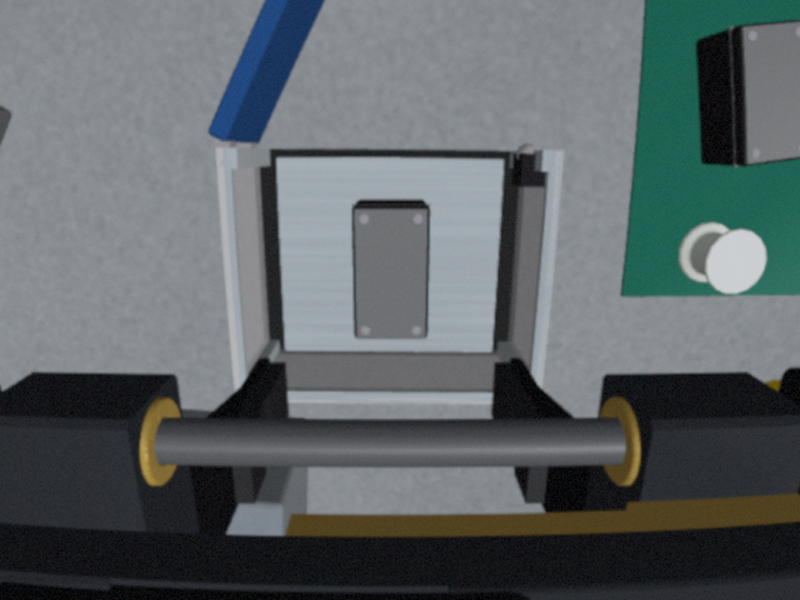

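The case stands upright in the middle of the plate (lid (352,206)–(428,338)). Door top face edges run (211,132)→(268,0) and (263,142)→(323,0).

```bash
python3 -c "
from h import *
import pickle
p=pickle.load(open('w3.pkl','rb'))
q=onz(p,np.array([(217,150),(563,152)])*.7,.09);e=q[1]-q[0];print(q,np.linalg.norm(e),np.degrees(np.arctan2(-e[0],e[1])))
d=onz(p,np.array([(211,132),(240,66),(268,0),(238,142),(263,142),(323,0)])*.7,.086);print(np.round(d,3))
ps=r.camera_params('scene')
# candidate door fits: overlay hinge/free edge predicted for angles in scene crop coords
c=np.array([.637,-.141]);a=np.radians(4);Rz=lambda t:np.array([[np.cos(t),-np.sin(t)],[np.sin(t),np.cos(t)]])
h=c+Rz(a)@[-.08,-.095]
for t in (.9,1,1.05,1.1,1.15,1.2):
    P=[h+Rz(a+t)@v for v in ([0,0],[-.012,0],[-.012,.19],[0,.19])]
    print(t,np.round(h,3),((proj(ps,np.c_[P,[.086]*4])-[200,135])*3).round().tolist())
"
```

```text
[[ 0.56616801 -0.24449028  0.09      ]
 [ 0.55329272 -0.04628912  0.09      ]] 0.19861890850582678 3.7167509715074147
[[ 0.556 -0.249  0.086]
 [ 0.519 -0.233  0.086]
 [ 0.484 -0.218  0.086]
 [ 0.561 -0.233  0.086]
 [ 0.56  -0.219  0.086]
 [ 0.482 -0.188  0.086]]
0.9 [ 0.564 -0.241] [[74.0, 130.0], [66.0, 121.0], [237.0, 27.0], [244.0, 35.0]]
1 [ 0.564 -0.241] [[74.0, 130.0], [65.0, 122.0], [223.0, 16.0], [231.0, 23.0]]
1.05 [ 0.564 -0.241] [[74.0, 130.0], [65.0, 122.0], [216.0, 11.0], [224.0, 17.0]]
1.1 [ 0.564 -0.241] [[74.0, 130.0], [64.0, 122.0], [208.0, 6.0], [217.0, 12.0]]
1.15 [ 0.564 -0.241] [[74.0, 130.0], [64.0, 123.0], [200.0, 1.0], [210.0, 7.0]]
1.2 [ 0.564 -0.241] [[74.0, 130.0], [63.0, 123.0], [192.0, -3.0], [202.0, 3.0]]
```

```bash
cat >> h.py <<'E'
H=np.array([.564,-.241]);A=np.radians(3.8)
def door(t,out,z,along=.150):
    c,s=np.cos(A+t),np.sin(A+t);v=np.array([-.016-.0095-out,along])
    return [*(H+[c*v[0]-s*v[1],s*v[0]+c*v[1]]),z], np.degrees(A+t)-90
E
python3 -c "
from h import *
P,y=door(1.08,.045,.235);print(P,y);mv(P,y)"
```

```text
[np.float64(0.3982768502654751), np.float64(-0.24346731474851613), 0.235] -24.320558125871088
row [24.6  -8.53  0.  ] [1.000e-03 1.000e-03 2.065e+00] t 8.4
```

Request:
carry_out --steps '[[[4, -1.3, 0, 0, 0, 0.3], [8, -2.6, 0, 0, 0, 0.5], [12, -4, 0, 0, 0, 0.7], [16, -5.5, 0, 0, 0, 0.9], [20, -7, 0, 0, 0, 1.1], [24.6, -8.5, 0, 0, 0, 1.3], [24.6, -8.5, 0, 0, 0, 1.5], [24.6, -8.5, 0, 0, 0, 1.7], [24.6, -8.5, 0, 0, 0, 1.9], [24.6, -8.5, 0, 0, 0, 2.065], [24.6, -8.5, 0, 0, 0, 2.065], [24.6, -8.5, 0, 0, 0, 2.065], [24.6, -8.5, 0, 0, 0, 2.065], [24.6, -8.5, 0, 0, 0, 2.065], [24.6, -8.5, 0, 0, 0, 2.065], [24.6, -8.5, 0, 0, 0, 2.065], [24.6, -8.5, 0, 0, 0, 2.065], [24.6, -8.5, 0, 0, 0, 2.065], [24.6, -8.5, 0, 0, 0, 2.065], [24.6, -8.5, 0, 0, 0, 2.065]]]' --hand 1 --squeeze 10

```text
time: 10.07
ee_pos: [0.3979, -0.243, 0.234]
eef_rot: [0.839, 0.544, -0.0, -0.0]
ft_force: [-0.7, 0.1, -0.8]
width: 0.0003
grip_force: 0.0
```

```bash
python3 -c "
from h import *
import pickle
s=r.read_state();print(s['ee_pos'],s['ft_force'],s['width'],s['joint_positions'])
P,y=door(1.08,.045,.04);mv(P,y);P,y=door(1.08,.0,.04);mv(P,y)
p=r.camera_params('wrist');pickle.dump(p,open('w4.pkl','wb'))
i=r.camera('wrist')[:,:,::-1];cv2.imwrite('pics/w4.png',cv2.resize(i,(800,600),interpolation=cv2.INTER_CUBIC))
"
```

```text
[ 0.39793769 -0.24297813  0.23402757] [-0.74263156  0.11203666 -0.78948851] 0.0002735753905824147 [-0.06390726 -0.05579622  0.50140874  1.86631287  0.02772764  1.32531481
  0.00870235]
row [-0.03  0.07 19.4 ] [-0.001  0.     0.003] t 10.1
row [ 4.47  0.08 19.4 ] [-0.001  0.     0.003] t 10.1
```

View pics/w4.png

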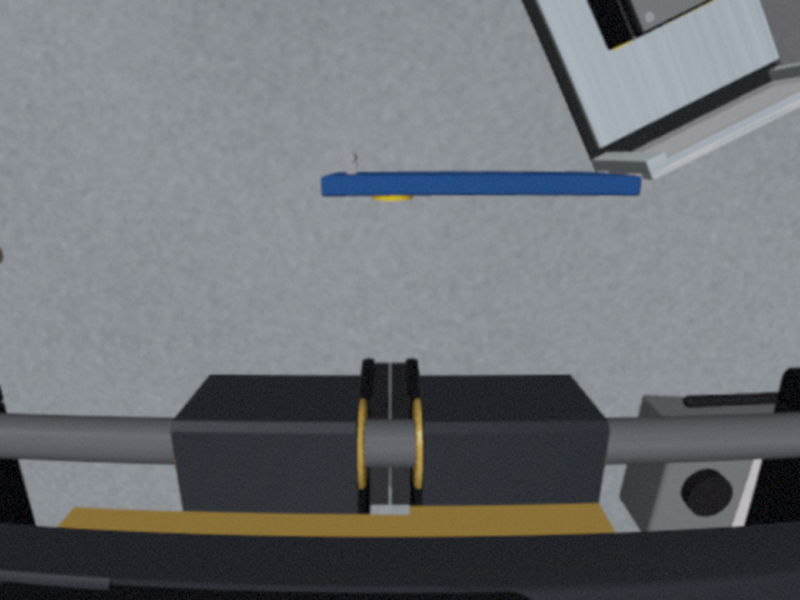

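The wrist view shows the door parallel to the tool's y axis, the yellow disc at (391,198) straight ahead of the shut fingers (390,365). Descending.

Request:
carry_out --steps '[[[0, 0, 4, 0, 0, 0], [0, 0, 8, 0, 0, 0], [0, 0, 12, 0, 0, 0], [0, 0, 15, 0, 0, 0], [0, 0, 17.5, 0, 0, 0], [0, 0, 18.9, 0, 0, 0], [1, 0, 18.9, 0, 0, 0], [2, 0, 18.9, 0, 0, 0], [3, 0, 18.9, 0, 0, 0], [3.5, 0, 18.9, 0, 0, 0], [4, 0, 18.9, 0, 0, 0], [4.3, 0, 18.9, 0, 0, 0], [4.3, 0, 18.9, 0, 0, 0]]]'

```text
time: 11.2
ee_pos: [0.4167, -0.2033, 0.046]
eef_rot: [0.84, 0.543, 0.001, 0.0]
ft_force: [-0.6, -0.1, 0.3]
width: 0.0004
grip_force: 0.0
```

```bash
python3 -c "
from h import *
s=r.read_state();print(s['ft_force'],s['joint_positions'])
for t in np.arange(1.04,.18,-.06):
    P,y=door(t,0,.045);print(round(t,2),end=' ');mv(P,y)
"
```

```text
[-0.60978057 -0.10911174  0.31748054] [-0.09301845  0.17328229  0.48445116  2.08905521 -0.10336923  0.90045849
  0.026595  ]
1.04 row [ 0.68 -0.11  0.1 ] [ 0.001 -0.001  0.042] t 11.2
0.98 row [ 1.59 -0.2   0.1 ] [ 0.001 -0.001  0.102] t 11.2
0.92 row [ 2.51 -0.23  0.1 ] [ 0.001 -0.001  0.162] t 11.2
0.86 row [ 3.42 -0.21  0.11] [ 0.001 -0.001  0.222] t 11.2
0.8 row [ 4.33 -0.14  0.11] [ 0.001 -0.001  0.282] t 11.2
0.74 row [ 5.23 -0.01  0.11] [ 0.001 -0.001  0.342] t 11.2
0.68 row [6.13 0.18 0.11] [ 0.001 -0.001  0.402] t 11.2
0.62 row [7.01 0.42 0.11] [ 0.001 -0.001  0.462] t 11.2
0.56 row [7.87 0.71 0.11] [ 0.001 -0.001  0.522] t 11.2
0.5 row [8.72 1.05 0.11] [ 0.001 -0.001  0.582] t 11.2
0.44 row [9.54 1.44 0.11] [ 0.001 -0.001  0.642] t 11.2
0.38 row [10.34  1.88  0.11] [ 0.001 -0.001  0.702] t 11.2
0.32 row [11.11  2.37  0.11] [ 0.001 -0.001  0.762] t 11.2
0.26 row [11.86  2.9   0.11] [ 0.001 -0.001  0.822] t 11.2
0.2 row [12.56  3.48  0.11] [ 0.001 -0.001  0.882] t 11.2
```

Request:
carry_out --steps '[[[0.7, -0.1, 0, 0, 0, 0.04], [1.6, -0.2, 0, 0, 0, 0.1], [2.5, -0.2, 0, 0, 0, 0.16], [3.4, -0.2, 0, 0, 0, 0.22], [4.3, -0.1, 0, 0, 0, 0.28], [5.2, 0, 0, 0, 0, 0.34], [6.1, 0.2, 0, 0, 0, 0.4], [7, 0.4, 0, 0, 0, 0.46], [7.9, 0.7, 0, 0, 0, 0.52], [8.7, 1.05, 0, 0, 0, 0.58], [9.5, 1.4, 0, 0, 0, 0.64], [10.3, 1.9, 0, 0, 0, 0.7], [11.1, 2.4, 0, 0, 0, 0.76], [11.9, 2.9, 0, 0, 0, 0.82], [12.5, 3.5, 0, 0, 0, 0.88], [12.5, 3.5, 0, 0, 0, 0.88]]]'

```text
time: 12.53
ee_pos: [0.5004, -0.1037, 0.0457]
eef_rot: [0.991, 0.132, 0.0, 0.0]
ft_force: [0.8, -0.2, 1.1]
width: 0.0007
grip_force: 0.0
```

```bash
python3 -c "
from h import *
s=r.read_state();print(s['ft_force'],s['joint_positions'])
for t in (.16,.12,.1,.08,.06,.04,.02,0,-.02):
    P,y=door(t,0,.045);print(round(t,2),end=' ');mv(P,y)
i=r.camera('wrist')[:,:,::-1];cv2.imwrite('pics/w5.png',cv2.resize(i,(800,600),interpolation=cv2.INTER_CUBIC))
"
```

```text
[ 0.83527513 -0.20278538  1.05944102] [-0.33044307  0.28270086  0.50412262  1.97373899 -0.16970839  0.92509421
 -1.04624287]
0.16 row [ 0.57 -0.17  0.07] [ 0.    -0.001  0.039] t 12.5
0.12 row [ 1.18 -0.24  0.07] [ 0.    -0.001  0.079] t 12.5
0.1 row [ 1.48 -0.26  0.07] [ 0.    -0.001  0.099] t 12.5
0.08 row [ 1.78 -0.28  0.07] [ 0.    -0.001  0.119] t 12.5
0.06 row [ 2.09 -0.29  0.07] [ 0.    -0.001  0.139] t 12.5
0.04 row [ 2.39 -0.3   0.07] [ 0.    -0.001  0.159] t 12.5
0.02 row [ 2.7  -0.3   0.07] [ 0.    -0.001  0.179] t 12.5
0 row [ 3.   -0.29  0.07] [ 0.    -0.001  0.199] t 12.5
-0.02 row [ 3.31 -0.28  0.07] [ 0.    -0.001  0.219] t 12.5
```

View pics/w5.png

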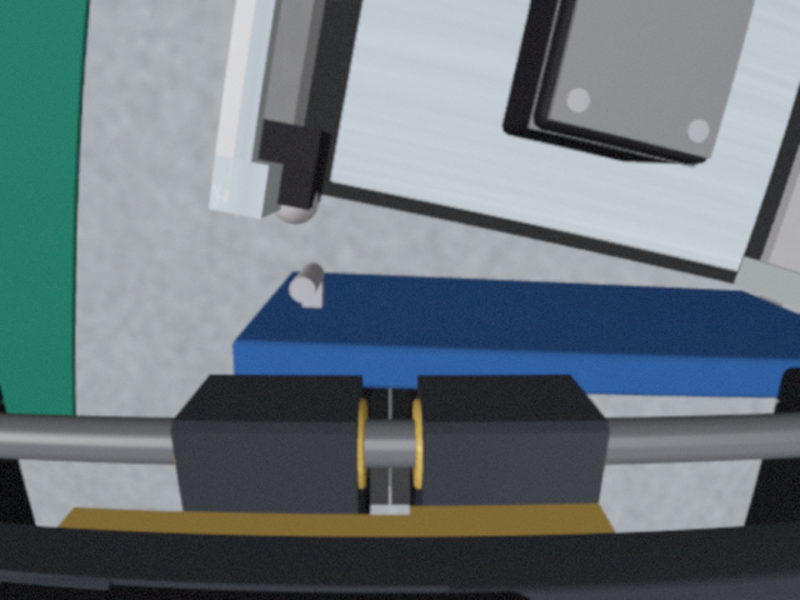

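The door follows the fingers, pin at (305,285) about 0.2 rad from the roller at (298,205). Pushing on slowly.

Request:
carry_out --steps '[[[0.3, -0.1, 0, 0, 0, 0.02], [0.6, -0.15, 0, 0, 0, 0.04], [0.9, -0.2, 0, 0, 0, 0.06], [1.2, -0.25, 0, 0, 0, 0.08], [1.5, -0.25, 0, 0, 0, 0.1], [1.8, -0.3, 0, 0, 0, 0.12], [1.8, -0.3, 0, 0, 0, 0.12]]]'

```text
time: 13.17
ee_pos: [0.5154, -0.097, 0.0453]
eef_rot: [0.997, 0.072, -0.001, 0.0]
ft_force: [-4.9, -1.5, 2.3]
width: 0.0005
grip_force: 2.3
```

Request:
carry_out --steps '[[[0.15, 0, 0, 0, 0, 0.01], [0.3, 0, 0, 0, 0, 0.02], [0.45, 0, 0, 0, 0, 0.03], [0.6, 0, 0, 0, 0, 0.04]]]'

```text
time: 13.5
ee_pos: [0.5212, -0.0954, 0.0453]
eef_rot: [0.999, 0.053, -0.001, -0.0]
ft_force: [-1.7, 0.7, 0.3]
width: 0.0005
grip_force: 0.8
```

Request:
carry_out --steps '[[[0.1, 0, 0, 0, 0, 0.01], [0.2, 0, 0, 0, 0, 0.02], [0.3, 0, 0, 0, 0, 0.02]]]'

```text
time: 13.75
ee_pos: [0.5253, -0.0954, 0.0456]
eef_rot: [0.999, 0.043, 0.0, 0.0]
ft_force: [-0.1, -0.5, -0.1]
width: 0.0004
grip_force: 0.0
```

Request:
carry_out --steps '[[[0.1, 0, 0, 0, 0, 0], [0.2, 0, 0, 0, 0, 0], [0.3, 0, 0, 0, 0, 0]]]'

```text
time: 14.0
ee_pos: [0.527, -0.0954, 0.0454]
eef_rot: [0.999, 0.043, -0.001, -0.0]
ft_force: [-8.2, -0.6, 7.1]
width: 0.0005
grip_force: 4.2
```

```bash
python3 -c "
from h import *
i=r.camera('wrist')[:,:,::-1];cv2.imwrite('pics/w6.png',cv2.resize(i,(800,600),interpolation=cv2.INTER_CUBIC))
"
```

```text
(no output)
```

View pics/w6.png

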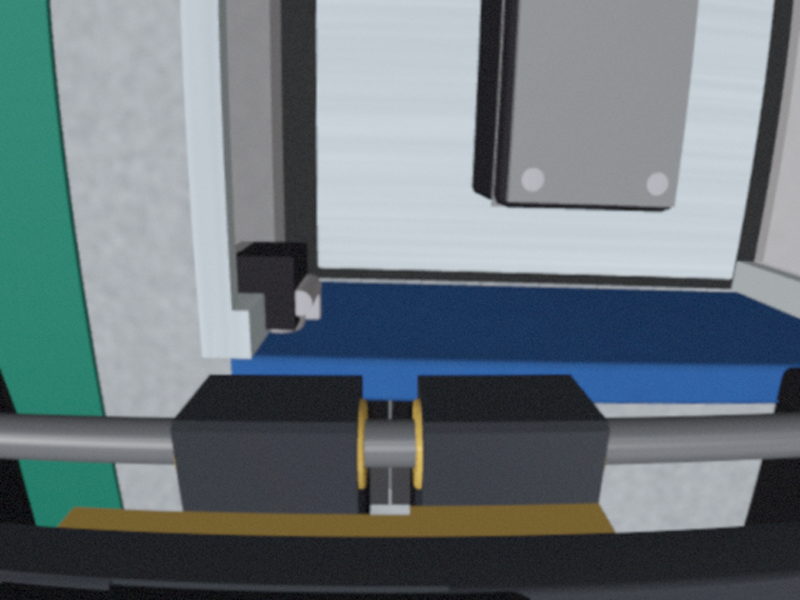

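The door is flush: the pin (308,297) is past the roller and the door's inner edge lines up with the post front. Backing off and checking that it stays.

Request:
carry_out --steps '[[[-1, 0, 0, 0, 0, 0], [-2.5, 0, 0, 0, 0, 0], [-4.5, 0, 0, 0, 0, 0], [-6, 0, 0, 0, 0, 0], [-6, 0, -3, 0, 0, 0], [-6, 0, -6, 0, 0, 0], [-6, 0, -10, 0, 0, 0], [-6, 0, -13, 0, 0, 0], [-6, 0, -15, 0, 0, 0], [-6, 0, -15, 0, 0, 0], [-6, 0, -15, 0, 0, 0], [-6, 0, -15, 0, 0, 0]]]'

```text
time: 15.05
ee_pos: [0.4674, -0.1004, 0.1947]
eef_rot: [0.999, 0.043, -0.0, -0.0]
ft_force: [-0.4, -0.3, -0.6]
width: 0.0002
grip_force: 0.0
```

```bash
python3 -c "
from h import *
i=r.camera('wrist')[:,:,::-1];cv2.imwrite('pics/w7.png',cv2.resize(i,(800,600),interpolation=cv2.INTER_CUBIC))
"
```

```text
(no output)
```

View pics/w7.png

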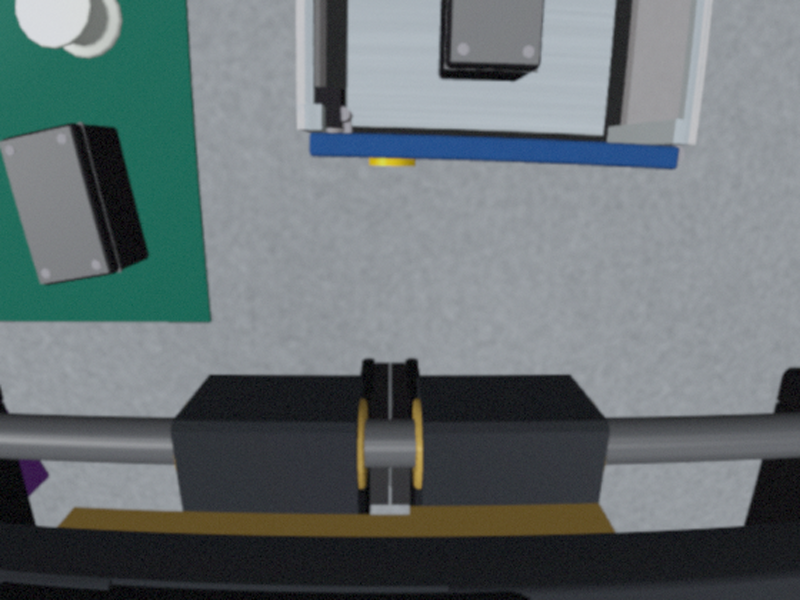

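The door has stayed flush against the cage front ((310,143)–(678,158), parallel to the plate edge), with the loaded case inside and the empty ones untouched. Handing in.

```bash
python3 -c "
from bench import r
print(r.close_job())"
```

```text
the job is handed in; nothing more can be done
None
```

The middle case weighed about 5.5 N, so I took it as the loaded one; it now stands on the plate in the cage with the door snapped shut and flush, the other two cases were never touched, and I handed the job in at about 15 s (no verdict was returned).

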